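# Shake down and close the dust extractor's filter

### The job

On the workshop's dust extractor, shake the filter down: pull the sprung bail lever towards you all the way to its stop, then ease it back slowly to rest without letting it snap. Then turn the knurled collar clockwise (seen from above) on its neck until its hidden keyways drop over the pins, and push it down against the seal's spring until it is fully home. Finish while still holding it pushed home, and leave the things lying about where they are.

Things in the scene. Friction and masses are not known exactly. Their poses are not given: they have to be found in the camera images.
- extractor: The dust extractor's filter box, fixed to the bench: grey metal box 160 mm (own x) by 400 mm (own y) by 80 mm high. Origin at the centre of its underside; own x points away from the robot, y to its left, z up; turned up to 0.3 rad. The collar's neck stands on its top at own (0, +120) mm, the bail lever's hinge at own (+30, -120) mm.
- neck_mouth (a point): Centre of the top end of the steel neck (diameter 28, 46 mm high above the box's top), hidden in the collar; it has the box's axes. Three evenly spaced pins on the neck, hidden inside the collar too; at what angle they stand is not known. The collar's keyways meet them after 0.4 to 1.2 rad of clockwise turn (seen from above) from the start, with a play of about 0.2 rad either way.
- collar_mid (a point): Knurled aluminium collar, a cap 52 mm in diameter, 50 mm high, closed on top: this point is on its axis, half-way up; z up along the axis. Loose on the neck with 1 mm of play, about 0.18 kg. At the start its inner lip rests on the pins, this point 9 mm above neck_mouth. Its three evenly spaced keyways are inside; seen from outside all sides look the same.
- collar_top (a point): Centre of the collar's flat top, 25 mm above collar_mid. Start: 34 mm above neck_mouth. When the keyways meet the pins the collar drops 10 mm on to the sprung seal; pushed down 8 mm further it stops fully home, its cap on the end of the neck, this point 16 mm above neck_mouth (18 mm lower than at the start). The seal's spring lifts it again if it is let go.
- seal (a joint): How far the collar has pushed the seal ring down, m: 0 free, 0.008 with the collar fully home. The seal's spring needs about 4 N to start and 13 N at 0.008.
- lever_hinge (a point): Middle of the bail lever's hinge line, fixed to the box, 100 mm above the bench; the hinge line runs along the box's y.
- lever_bar (a point): Middle of the bail's round steel cross-bar, 16 mm in diameter, 104 mm long, parallel to the hinge line and 120 mm from it, carried by a thin arm at either end (free between them). At rest it leans 0.35 rad away from the robot (box's +x) from upright over the hinge.
- lever (a joint): Angle of the bail lever, rad: 0 at rest, growing as the bar is pulled towards the robot (box's -x); the stop is at 0.8, where the bar leans 0.45 rad towards the robot. The return spring needs about 1.5 N at the bar to start and 9 N at the stop; let go away from rest it snaps back.
- screw_jar: Glass screw jar, diameter 42, height 45 mm, standing on the filter box between neck and lever. Origin under its centre. Leave alone.
- offcut: Light wooden offcut 50 x 28 x 18 mm lying on the filter box, in front of the jar. Origin under its centre. Leave alone.
- screwdriver: Screwdriver lying on the bench on the robot's side of the box. Leave alone.
- beech_block: Wooden block 50 x 120 x 35 mm on the bench behind the box. Origin under its centre. Leave alone.
- hammer: Hammer lying on the bench to the left. Leave alone.
- oil_bottle: White plastic bottle, diameter 52, height 130 mm, standing on the bench to the right. Origin under its centre. Leave alone.
- tin: Open steel tin, diameter 72, height 70 mm, standing behind the box. Origin under its centre. Leave alone.
Not all that is in view belongs to the job. Leave any blue, purple or yellow look-alike of the part that bears collar_mid alone.

How it is judged:
By the outcome, as a careful person would: the job done as asked, in the order asked, and still so for the second after the job is handed in, while the arm keeps its last pose, push and grip.
It also fails if it takes over 45 s, if anything falls off the work surface, if the arm or the gripper's body presses on something with over 40 N, if the wrist force passes 120 N, or if a joint passes its speed limit or range.

### The arm

A 6-joint arm with a two-finger parallel gripper is mounted at the origin on the work surface. World frame = base frame: x ahead of the robot, y to its left, z up, the work surface at z = 0. Lengths are in m, angles in degrees, forces in N, time in s.
With the tool pointing down it reaches from about 0.25 to 0.775 m from the base axis. Payload 4 kg.
Tool frame: the origin (TCP) lies midway between the tips of the shut fingers; the grasp point (between the pads) lies 19 mm behind it (robot.grip_point_offset is the distance from the TCP to the grasp point, in m); z points along the fingers, x is the direction in which the jaws open and shut, and the axes are right-handed (so a half turn about z gives the same grasp; the last joint's range is limited). The gripper opens to 94 mm and grips with 3 to 60 N. Pads are 16 mm wide; open, the fingers measure 119 mm over their backs; the gripper's body (75 mm by 177 mm) begins 78 mm behind the grasp point.
Start: joints at [-5.907, 4.996, 78.535, -0, 96.463, -5.907], TCP at [0.55, -0, 0.206] pointing down, gripper open.
Joint ranges: [-177.83, 177.83], [-43.37, 116.18], [15.69, 146.23], [-61.86, 241.86], [9.47, 152.12], [-147.06, 147.06]. Speed limits (degrees/s): [159.86, 159.86, 180, 180, 180, 180].

### API

Orientations are given as [roll, pitch, yaw] about the fixed x, y, z axes, in that order (R = Rz(yaw) Ry(pitch) Rx(roll)).
In Python, from plant import robot gives the robot as it stands. The module is installed in compiled form; this text tells all that it offers.
- The arm moves only by the tool move_arm, never from a script. Its argument "moves" is a list of rows, each an object of numbers: "x", "y", "z": the shift along the tool's x, y, z in mm; "wx", "wy", "wz": the turn, a rotation vector about the tool's x, y, z in rad. A call has 1 to 12 rows; each row shifts and turns the commanded pose from where the row before left it, along the tool's axes as they then stand; what a row does not reach is not made up. A row lasts 1/12 s, in which the tool goes at most 41.7 mm and 7.16 degrees, less where a joint would pass 70% of its speed; a pose out of reach is approached as far as the arm can. A call with a gripper value outside its range is refused whole. "fingers" is the finger opening in mm, from 0 to 94, set as the call begins (left out, the last holds). The fingers move at their own pace and stop on an object; "force" is the grip in N (left out, the last holds). Time passes only in rows, so rows that do not move let the fingers close. It gives the time, the measured TCP pose, the force and the opening at its end, in the units of the state.
- robot.get_obs(): the state, without advancing time (a new reading comes with each control period).
- robot.grab_frame(name): name is "scene" or "side" or "wrist"; returns (picture, depth): 384x512x3 uint8, blue, green, red; 384x512 float32, m along the optical axis (not along the pixel's ray), 0 where there is no reading.
- robot.camera_params(name): a dict with "fov_y" (degrees; the focal length in pixels is half the picture's height over the tangent of half this angle, whatever the lens; pixels are square), "cx", "cy" (the principal point, pixels), "R" (3x3) and "t" (3): a world point X has camera coordinates R X + t. Camera axes: x right, y down, z forward; pixel columns grow to the right and rows downward; lengths in m; the calibration is good to about 2 mm. A picture is of the moment at which its call begins: read the wrist's pose just before it. camera_params takes no time and is no camera call; for the wrist camera it gives the pose at the moment of the call.
- robot.sign_off(): hands the job in, once; it reports no verdict.
The state is a dict: "clock": time; "joint_positions": joint angles; "joint_velocities": joint speeds; "tau": joint torques, N m; "eef_pos": TCP position; "eef_rot": TCP orientation; "force": force on the tool from outside, world axes, zero at the start; "moment": the same for the moment, N m; "width": opening from 0.0 (shut) to 1.0 (fully open).
Only numpy, scipy, OpenCV 4.12 (cv2) and the standard library are available. Lean on these libraries where they do the work, as an engineer would, in place of code of your own. Each camera call takes 0.05 s, during which the arm holds its last target.

## Working session

There is one attempt and no reset: what is moved stays moved. The work goes in short steps, Python scripts to look and compute and a tool call to move; the robot and the scene stay as the last step left them, time stands still between calls to the robot, and variables do not carry over. Pictures are saved under pics/ and viewed, and the job is handed in when it is done.

Besides the shell and the picture viewer there is one more tool, called after "Emit:" as name(argument=value, ...) on one line, values as JSON. move_arm: Moves the arm, as the interface text tells. Its arguments: {"type":"object","properties":{"moves":{"type":"array"},"fingers":{"type":"number"},"force":{"type":"number"}},"required":["moves"]}

```bash
mkdir -p pics; cat > h.py <<'E'
import numpy as np, cv2, pickle
from plant import robot
def grab(n,tag):
    P=robot.camera_params(n); im,d=robot.grab_frame(n)
    im=np.array(im); d=np.array(d)
    pickle.dump((P,im,d),open(f'pics/{tag}.pkl','wb')); cv2.imwrite(f'pics/{tag}.png',im)
    return P,im,d
def load(tag): return pickle.load(open(f'pics/{tag}.pkl','rb'))
def world(P,d,u=None,v=None):
    h,w=d.shape; f=h/2/np.tan(np.radians(P['fov_y'])/2)
    if u is None: u,v=np.meshgrid(np.arange(w),np.arange(h)); z=d
    else: u=np.asarray(u);v=np.asarray(v); z=d[v,u]
    c=np.stack([(u-P['cx'])/f*z,(v-P['cy'])/f*z,z],-1)
    return (c-np.array(P['t']))@np.array(P['R'])
def proj(P,X,h=384):
    f=h/2/np.tan(np.radians(P['fov_y'])/2)
    c=np.array(P['R'])@np.asarray(X)+np.array(P['t']); return f*c[0]/c[2]+P['cx'],f*c[1]/c[2]+P['cy']
E
python3 - <<'E'
from h import *
print(robot.get_obs())
for n in ('scene','side','wrist'):
    P,im,d=grab(n,n+'0'); print(n,P,(d>0).mean())
E
```

```text
{'clock': 0.0, 'joint_positions': array([-5.90876500e+00,  5.03807028e+00,  7.86226584e+01, -1.67222735e-03,
        9.64617189e+01, -5.90734384e+00]), 'joint_velocities': array([ 0.00191504, -0.02980488,  0.0162271 , -0.01452851, -0.04978388,
        0.01478663]), 'tau': array([ 1.28542815e-03, -3.40182602e+01, -3.02423716e+01,  7.18220207e-02,
        3.29729996e-02, -1.13141955e-04]), 'eef_pos': array([5.49465483e-01, 2.54053061e-05, 2.04332546e-01]), 'eef_rot': array([-1.79989051e+02,  1.21968344e-01, -1.59592083e-03]), 'force': array([-0.01533801,  0.3781372 , -0.67091548]), 'moment': array([0.0305339 , 0.00512225, 0.04454618]), 'width': 0.9973128493352075}
scene {'fov_y': 49.715378357372956, 'cx': 259.41828625976217, 'cy': 195.4743457705124, 'R': array([[-0.6819067 ,  0.73121918, -0.01793752],
       [ 0.57135676,  0.51719332, -0.63723035],
       [-0.45667789, -0.44478037, -0.77046462]]), 't': array([ 0.38619436, -0.22659876,  1.65621751])} 0.9960378011067709
side {'fov_y': 54.958285558702805, 'cx': 260.7177138538931, 'cy': 198.32746321901416, 'R': array([[-0.69485026, -0.71902558,  0.0136139 ],
       [-0.55024248,  0.51936251, -0.65383163],
       [ 0.46305111, -0.46180602, -0.75651759]]), 't': array([0.35683191, 0.40843516, 0.89124669])} 0.9957326253255209
wrist {'fov_y': 69.20876125276125, 'cx': 256.2651561459159, 'cy': 193.6659894665085, 'R': array([[ 9.99996760e-01,  3.02714891e-04, -2.52768592e-03],
       [ 9.27555233e-04, -9.67978268e-01,  2.51032292e-01],
       [-2.37075383e-03, -2.51033823e-01, -9.67975412e-01]]), 't': array([-0.54850592, -0.02664604,  0.39161055])} 0.9962819417317709
```

View pics/scene0.png

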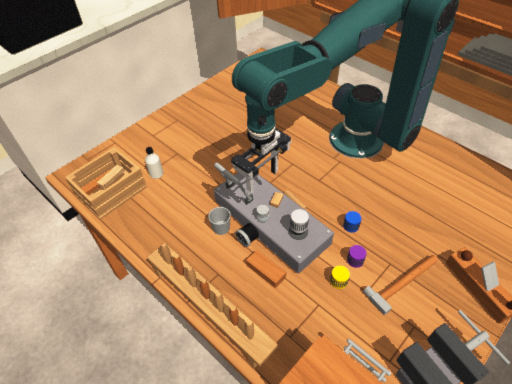

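View pics/side0.png

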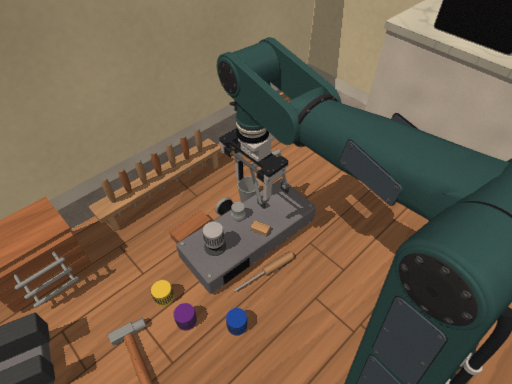

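View pics/wrist0.png

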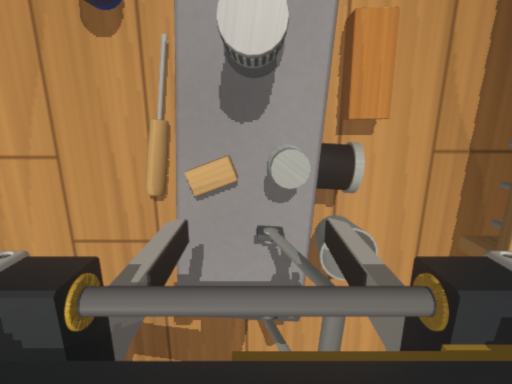

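The wrist view shows the collar at (253,20), the jar at (290,168), the offcut at (211,176) and the lever arm feet near (270,235) and (270,320). Next I measure positions from depth.

```bash
python3 - <<'E'
from h import *
C={}
for n in ('scene0','side0','wrist0'):
    P,im,d=load(n); W=world(P,d); hsv=cv2.cvtColor(im,cv2.COLOR_BGR2HSV)
    grey=(hsv[...,1]<50)&(W[...,0]>.35)&(W[...,0]<.85)&(np.abs(W[...,1])<.45)
    m=grey&(np.abs(W[...,2]-.08)<.006)
    m=cv2.morphologyEx(m.astype(np.uint8),cv2.MORPH_OPEN,np.ones((3,3)))
    k,l,s,c=cv2.connectedComponentsWithStats(m); i=1+np.argmax(s[1:,4]); m=l==i
    pts=W[m]; print(n,'top',m.sum(),np.median(pts[:,2]),cv2.minAreaRect((pts[:,:2]*1000).astype(np.float32)))
    t=(W[...,2]>.148)&(W[...,2]<.17)&grey&(W[...,1]>.05)&(W[...,1]<.35)
    q=W[t]; 
    if len(q)>10: print(' collar',len(q),np.median(q,0),cv2.minEnclosingCircle((q[:,:2]*1000).astype(np.float32)))
    t=(W[...,2]>.17)&(W[...,2]<.235)&(W[...,0]>.5)&(W[...,0]<.75)&(np.abs(W[...,1])<.25)
    v,u=np.nonzero(t); print(' high',len(u), (u.min(),u.max(),v.min(),v.max()) if len(u) else '')
for n,b in (('scene0',(190,120,350,280)),('side0',(160,100,340,300))):
    im=load(n)[1]; x0,y0,x1,y1=b
    cv2.imwrite(f'pics/{n}_c.png',cv2.resize(im[y0:y1,x0:x1],None,fx=4 if n=='scene0' else 3,fy=4 if n=='scene0' else 3,interpolation=cv2.INTER_CUBIC)[:600,:800])
E
```

```text
scene0 top 3429 0.07940327524359489 ((540.7975463867188, 27.369644165039062), (399.3387145996094, 160.46939086914062), 86.4858169555664)
 collar 234 [0.55015538 0.14814257 0.15888506] ((545.569580078125, 146.63893127441406), 27.962005615234375)
 high 258 (np.int64(214), np.int64(275), np.int64(163), np.int64(192))
side0 top 4921 0.0801686593038705 ((537.1224365234375, 28.9205322265625), (397.9690246582031, 160.62615966796875), 86.62570190429688)
 collar 301 [0.54144115 0.14952221 0.15980268] ((544.3156127929688, 148.0956268310547), 26.507959365844727)
 high 171 (np.int64(235), np.int64(280), np.int64(149), np.int64(194))
wrist0 top 33129 0.08061672810347306 ((539.470947265625, 30.945770263671875), (317.9872741699219, 159.11119079589844), 86.88941192626953)
 collar 3594 [0.54611917 0.13978541 0.16057987] ((546.0252685546875, 145.08816528320312), 26.444042205810547)
 high 2278 (np.int64(172), np.int64(357), np.int64(218), np.int64(350))
```

View pics/scene0_c.png

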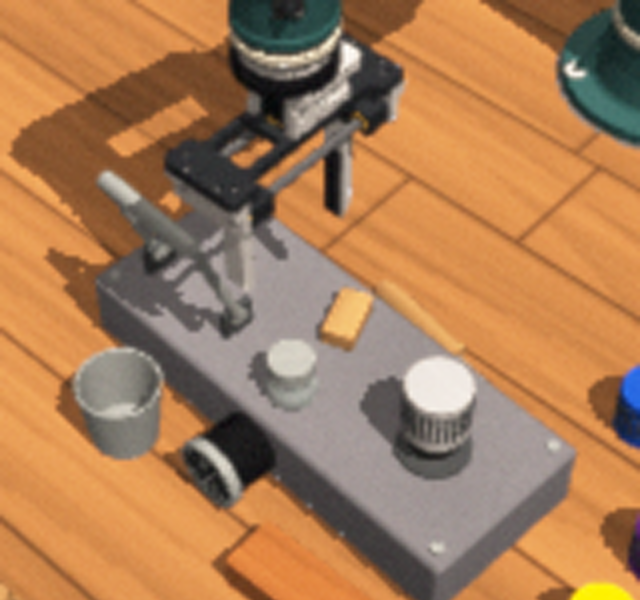

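View pics/side0_c.png

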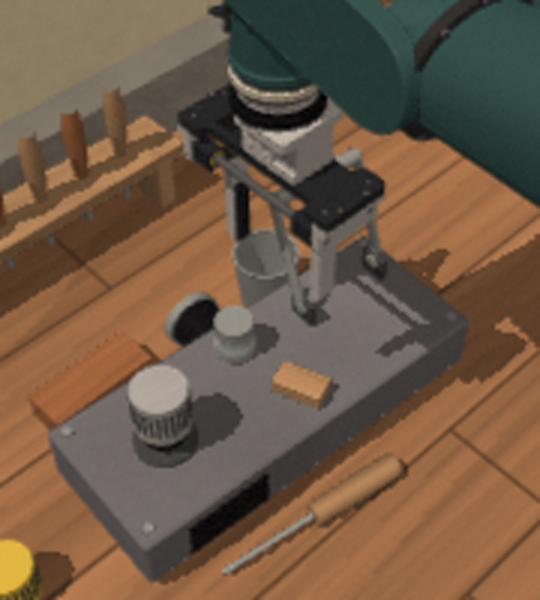

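```bash
python3 - <<'E'
from h import *
c=np.array([.5387,.0285]);a=np.radians(-3.4)
R=np.array([[np.cos(a),-np.sin(a)],[np.sin(a),np.cos(a)]])
for n in ('scene0','side0','wrist0'):
    P,im,d=load(n); W=world(P,d); L=W.copy(); L[...,:2]=(W[...,:2]-c)@R
    t=(L[...,2]>.16)&(L[...,2]<.235)&(L[...,0]>.03)&(L[...,0]<.1)&(L[...,1]<-.05)&(L[...,1]>-.2)
    v,u=np.nonzero(t); print(n)
    for i in range(0,len(u),max(1,len(u)//25)): print(u[i],v[i],(L[v[i],u[i]]*1000).round(),im[v[i],u[i]])
    for nm,lo,hi,xy in (('jar',.11,.14,(0.0,0)),('offcut',.09,.106,(0,0))):
        t=(L[...,2]>lo)&(L[...,2]<hi)&(abs(L[...,0])<.08)&(L[...,1]<.08)&(L[...,1]>-.09)
        if nm=='jar': t&=L[...,0]>-.02
        else: t&=L[...,0]<.01
        q=L[t]; 
        if len(q): print(nm,len(q),(q.min(0)*1000).round(),(q.max(0)*1000).round())
E
```

```text
scene0
215 163 [  73. -175.  219.] [123 145 170]
218 164 [  68. -165.  218.] [177 191 200]
219 165 [  70. -158.  220.] [183 197 202]
219 166 [  72. -156.  218.] [185 196 202]
219 167 [  76. -150.  222.] [171 181 186]
219 168 [  78. -149.  219.] [146 155 160]
219 169 [  78. -150.  215.] [119 126 129]
218 170 [  64. -176.  180.] [ 60  78 103]
225 170 [  69. -131.  218.] [108 118 124]
224 171 [  73. -132.  215.] [100 106 109]
222 172 [  80. -133.  216.] [82 87 92]
229 172 [  66. -116.  217.] [ 88 108 124]
227 173 [  73. -117.  218.] [102 109 112]
225 174 [  78. -122.  213.] [82 87 90]
225 175 [  79. -121.  211.] [73 79 81]
232 175 [ 69. -99. 221.] [104 117 121]
231 176 [ 73. -99. 218.] [105 113 117]
231 177 [ 76. -95. 219.] [101 105 108]
231 178 [ 77. -95. 216.] [89 96 96]
231 179 [ 78. -94. 213.] [78 83 87]
238 179 [ 64. -78. 215.] [ 92  98 100]
237 180 [ 71. -74. 219.] [112 122 126]
237 181 [ 75. -70. 221.] [ 98 100 106]
238 182 [ 72. -68. 216.] [ 94  98 101]
240 183 [ 68. -64. 211.] [82 87 90]
238 185 [ 73. -69. 202.] [108 107 114]
240 187 [ 67. -68. 189.] [77 84 85]
243 188 [ 55. -6
[... 1830 characters left out ...]
 [64 72 80]
326 318 [ 64. -85. 217.] [ 99 106 108]
331 320 [ 67. -85. 220.] [111 119 120]
337 322 [ 71. -85. 222.] [103 111 112]
343 324 [ 76. -88. 220.] [ 84  94 104]
324 327 [ 64. -93. 217.] [ 96 103 106]
330 329 [ 67. -92. 220.] [110 117 120]
336 331 [ 71. -92. 222.] [102 109 112]
341 333 [ 76. -96. 219.] [85 93 97]
326 336 [  66. -100.  218.] [106 114 116]
332 338 [ 69. -98. 222.] [104 113 115]
338 340 [  74. -100.  221.] [ 92  99 101]
321 343 [  64. -108.  216.] [ 95 102 104]
328 345 [  68. -106.  220.] [107 115 117]
334 347 [  72. -106.  221.] [100 108 110]
340 349 [  78. -112.  217.] [ 77 110 144]
jar 1547 [ 16. -77. 110.] [ 61.  22. 140.]
offcut 1286 [-64. -35.  90.] [ -9.   9. 101.]
```

Emit:
move_arm(moves=[{"z": -22}, {"z": -22}, {"z": -22}, {"z": -22}, {"x": 10, "y": 19}, {"x": 11, "y": 19}, {"x": 11, "y": 19}, {"x": 11, "y": 19}, {"x": 10, "y": 19.5, "wz": 0.059}, {}, {}], fingers=60, force=25)

```text
invalid input at $.moves[0]: expected keys x, y, z, wx, wy, wz
```

```bash
python3 - <<'E'
from h import *
print(robot.get_obs()); grab('wrist','w1')
E
```

```text
{'clock': 0.15, 'joint_positions': array([-5.90836737e+00,  5.03124110e+00,  7.86026775e+01,  7.10352554e-04,
        9.64632370e+01, -5.90522811e+00]), 'joint_velocities': array([-0.07030394,  0.02969723, -0.3259865 ,  0.06391356, -0.09654254,
        0.08313918]), 'tau': array([ 1.24418581e-03, -3.40636396e+01, -3.02795255e+01,  7.18983379e-02,
        3.04441026e-02, -1.11468453e-04]), 'eef_pos': array([5.49588746e-01, 3.10278038e-05, 2.04574592e-01]), 'eef_rot': array([-1.79989302e+02,  9.65674075e-02, -3.05088440e-03]), 'force': array([-0.24348616,  0.19910892,  0.2130379 ]), 'moment': array([-0.01627874, -0.00288139, -0.01673857]), 'width': 0.9965838701577625}
```

View pics/w1.png

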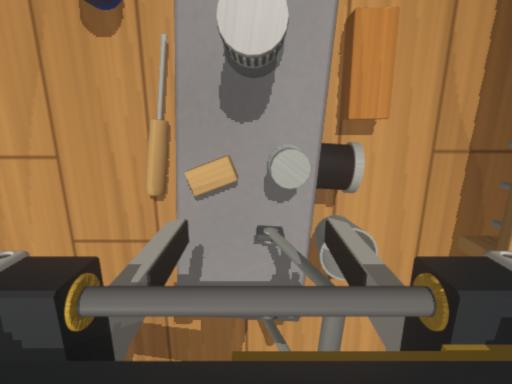

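The call was refused because all six keys are needed in each row. The view is unchanged.

Emit:
move_arm(moves=[{"x": 0, "y": 0, "z": -22, "wx": 0, "wy": 0, "wz": 0}, {"x": 0, "y": 0, "z": -22, "wx": 0, "wy": 0, "wz": 0}, {"x": 0, "y": 0, "z": -22, "wx": 0, "wy": 0, "wz": 0}, {"x": 0, "y": 0, "z": -22, "wx": 0, "wy": 0, "wz": 0}, {"x": 10, "y": 19, "z": 0, "wx": 0, "wy": 0, "wz": 0}, {"x": 11, "y": 19, "z": 0, "wx": 0, "wy": 0, "wz": 0}, {"x": 11, "y": 19, "z": 0, "wx": 0, "wy": 0, "wz": 0}, {"x": 11, "y": 19, "z": 0, "wx": 0, "wy": 0, "wz": 0}, {"x": 10, "y": 19.5, "z": 0, "wx": 0, "wy": 0, "wz": 0.059}, {"x": 0, "y": 0, "z": 0, "wx": 0, "wy": 0, "wz": 0}, {"x": 0, "y": 0, "z": 0, "wx": 0, "wy": 0, "wz": 0}], fingers=60, force=25)

```text
clock: 1.12
eef_pos: [0.603, -0.0961, 0.2924]
eef_rot: [-180.0, 0.1, -3.4]
force: [-0.4, 0.2, 0.0]
width: 0.638
```

```bash
python3 - <<'E'
from h import *
print(robot.get_obs()); grab('wrist','w1')
E
```

```text
{'clock': 1.1167, 'joint_positions': array([-1.43915897e+01,  1.30805003e+01,  5.95534244e+01,  2.46834254e-02,
        1.07487171e+02, -1.09605430e+01]), 'joint_velocities': array([ 1.39341155, -1.55461682,  0.60772769,  0.46046004,  0.35112941,
       -0.11435212]), 'tau': array([-8.48275702e-01, -3.93253183e+01, -3.03543842e+01, -4.65827761e-02,
       -4.50232637e-02,  2.75020703e-02]), 'eef_pos': array([ 0.60297666, -0.09614134,  0.29238399]), 'eef_rot': array([-1.79953847e+02,  1.14406008e-01, -3.42360836e+00]), 'force': array([-0.43119229,  0.20779993,  0.0133316 ]), 'moment': array([-0.00325939, -0.0061613 ,  0.0149748 ]), 'width': 0.6376866746167268}
```

View pics/w1.png

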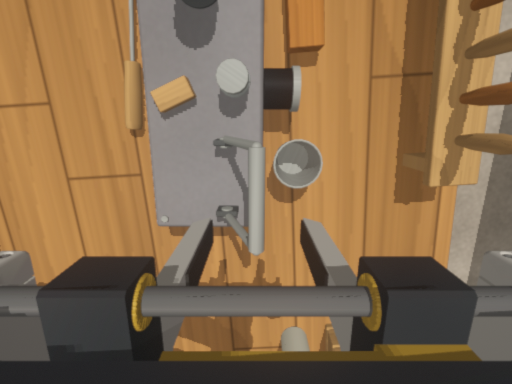

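The bar runs from (257,150) to (257,250) and is centred between the fingers. I go down and close.

Emit:
move_arm(moves=[{"x": 0, "y": 0, "z": 25, "wx": 0, "wy": 0, "wz": 0}, {"x": 0, "y": 0, "z": 25, "wx": 0, "wy": 0, "wz": 0}, {"x": 0, "y": 0, "z": 25, "wx": 0, "wy": 0, "wz": 0}, {"x": 0, "y": 0, "z": 22, "wx": 0, "wy": 0, "wz": 0}, {"x": 0, "y": 0, "z": 0, "wx": 0, "wy": 0, "wz": 0}, {"x": 0, "y": 0, "z": 0, "wx": 0, "wy": 0, "wz": 0}])

```text
clock: 1.67
eef_pos: [0.6019, -0.0942, 0.1956]
eef_rot: [-180.0, 0.2, -3.3]
force: [-0.2, -0.3, 1.5]
width: 0.638
```

Emit:
move_arm(moves=[{"x": 0, "y": 0, "z": 0, "wx": 0, "wy": 0, "wz": 0}, {"x": 0, "y": 0, "z": 0, "wx": 0, "wy": 0, "wz": 0}, {"x": 0, "y": 0, "z": 0, "wx": 0, "wy": 0, "wz": 0}, {"x": 0, "y": 0, "z": 0, "wx": 0, "wy": 0, "wz": 0}, {"x": 0, "y": 0, "z": 0, "wx": 0, "wy": 0, "wz": 0}, {"x": 0, "y": 0, "z": 0, "wx": 0, "wy": 0, "wz": 0}], fingers=10, force=25)

```text
clock: 2.17
eef_pos: [0.6032, -0.0956, 0.1971]
eef_rot: [180.0, -0.1, -3.4]
force: [0.2, -0.5, 0.4]
width: 0.248
```

```bash
python3 - <<'E'
from h import *
print(robot.get_obs()); 
th=.35-np.arange(0,.84,.1); 
x=120*np.sin(th);z=120*np.cos(th); print(np.diff(x).round(1),(-np.diff(z)).round(1))
E
```

```text
{'clock': 2.1667, 'joint_positions': array([-1.43255746e+01,  1.28346303e+01,  7.05763615e+01,  2.89674743e-03,
        9.65350736e+01, -1.09382016e+01]), 'joint_velocities': array([-0.12679983,  0.13371145,  0.43357788, -0.04388155,  0.0047264 ,
       -0.08088911]), 'tau': array([ 2.91794341e-02, -3.99686587e+01, -3.03840351e+01,  7.16953771e-02,
        2.67883373e-02,  8.89351713e-05]), 'eef_pos': array([ 0.60322327, -0.09561185,  0.19706249]), 'eef_rot': array([ 1.79992591e+02, -5.35007784e-02, -3.38703851e+00]), 'force': array([ 0.15848649, -0.48225364,  0.40736098]), 'moment': array([0.0008676 , 0.01031367, 0.01241114]), 'width': 0.2484088668040322}
[-11.5 -11.8 -11.9 -12.  -11.9 -11.8 -11.5 -11. ] [-3.5 -2.4 -1.2 -0.   1.2  2.4  3.5  4.7]
```

Emit:
move_arm(moves=[{"x": 0, "y": 0, "z": 0, "wx": 0, "wy": 0, "wz": 0}, {"x": 0, "y": 0, "z": 0, "wx": 0, "wy": 0, "wz": 0}, {"x": 0, "y": 0, "z": 0, "wx": 0, "wy": 0, "wz": 0}])

```text
clock: 2.42
eef_pos: [0.6028, -0.0956, 0.1966]
eef_rot: [180.0, 0.0, -3.4]
force: [-0.8, -0.3, 1.7]
width: 0.162
```

Emit:
move_arm(moves=[{"x": -6, "y": 0, "z": -2, "wx": 0, "wy": 0, "wz": 0}, {"x": -5.5, "y": 0, "z": -1.5, "wx": 0, "wy": 0, "wz": 0}, {"x": -6, "y": 0, "z": -1.2, "wx": 0, "wy": 0, "wz": 0}, {"x": -6, "y": 0, "z": -1.2, "wx": 0, "wy": 0, "wz": 0}])

```text
clock: 2.75
eef_pos: [0.5815, -0.0942, 0.2035]
eef_rot: [180.0, -0.4, -3.4]
force: [6.4, 0.0, -0.4]
width: 0.158
```

Emit:
move_arm(moves=[{"x": -6, "y": 0, "z": -0.6, "wx": 0, "wy": 0, "wz": 0}, {"x": -6, "y": 0, "z": -0.6, "wx": 0, "wy": 0, "wz": 0}, {"x": -6, "y": 0, "z": 0, "wx": 0, "wy": 0, "wz": 0}, {"x": -6, "y": 0, "z": 0, "wx": 0, "wy": 0, "wz": 0}, {"x": -6, "y": 0, "z": 0.6, "wx": 0, "wy": 0, "wz": 0}, {"x": -6, "y": 0, "z": 0.6, "wx": 0, "wy": 0, "wz": 0}, {"x": -6, "y": 0, "z": 1.2, "wx": 0, "wy": 0, "wz": 0}, {"x": -6, "y": 0, "z": 1.2, "wx": 0, "wy": 0, "wz": 0}])

```text
clock: 3.42
eef_pos: [0.536, -0.0914, 0.2046]
eef_rot: [180.0, -0.9, -3.3]
force: [8.4, 0.7, 7.9]
width: 0.163
```

Emit:
move_arm(moves=[{"x": -6, "y": 0, "z": 1.7, "wx": 0, "wy": 0, "wz": 0}, {"x": -5.5, "y": 0, "z": 1.8, "wx": 0, "wy": 0, "wz": 0}, {"x": -5.5, "y": 0, "z": 2, "wx": 0, "wy": 0, "wz": 0}, {"x": 0, "y": 0, "z": 0, "wx": 0, "wy": 0, "wz": 0}, {"x": 0, "y": 0, "z": 0, "wx": 0, "wy": 0, "wz": 0}])

```text
clock: 3.83
eef_pos: [0.5184, -0.0902, 0.199]
eef_rot: [180.0, -0.8, -3.3]
force: [7.0, 1.5, 7.0]
width: 0.163
```

Emit:
move_arm(moves=[{"x": -4, "y": 0, "z": 2.3, "wx": 0, "wy": 0, "wz": 0}, {"x": -4, "y": 0, "z": 2.3, "wx": 0, "wy": 0, "wz": 0}, {"x": -4, "y": 0, "z": 2.3, "wx": 0, "wy": 0, "wz": 0}, {"x": 0, "y": 0, "z": 0, "wx": 0, "wy": 0, "wz": 0}])

```text
clock: 4.17
eef_pos: [0.5092, -0.0896, 0.1943]
eef_rot: [179.9, -1.3, -3.3]
force: [10.5, 1.3, 10.5]
width: 0.163
```

Emit:
move_arm(moves=[{"x": -3, "y": 0, "z": 1.5, "wx": 0, "wy": 0, "wz": 0}, {"x": 0, "y": 0, "z": 0, "wx": 0, "wy": 0, "wz": 0}, {"x": 0, "y": 0, "z": 0, "wx": 0, "wy": 0, "wz": 0}])

```text
clock: 4.42
eef_pos: [0.5089, -0.0897, 0.1941]
eef_rot: [179.9, -1.7, -3.3]
force: [15.7, 2.1, 12.0]
width: 0.166
```

```bash
python3 - <<'E'
from h import *
print(robot.get_obs()['force']);grab('wrist','w2');grab('scene','s2');P,im,d=grab('side','d2')
cv2.imwrite('pics/d2c.png',cv2.resize(im[100:280,170:340],None,fx=3,fy=3,interpolation=cv2.INTER_CUBIC))
P,im,d=load('s2')
cv2.imwrite('pics/s2c.png',cv2.resize(im[120:280,190:350],None,fx=3.7,fy=3.7,interpolation=cv2.INTER_CUBIC))
E
```

```text
[15.72129012  2.11249491 12.03421007]
```

View pics/s2c.png

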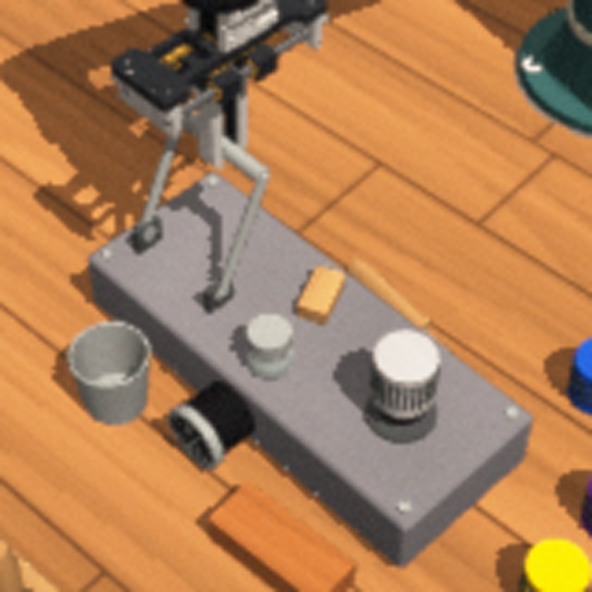

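View pics/w2.png

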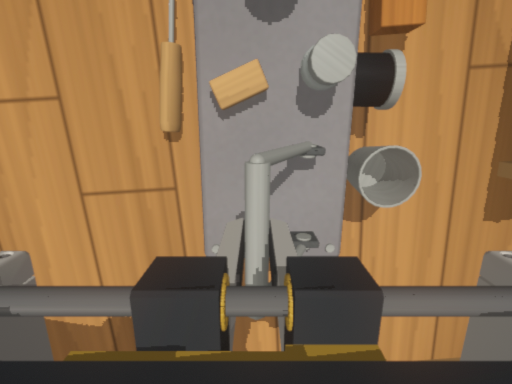

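The lever is at its stop: the force rose while the TCP stayed still at x=0.509, where 0.5093 was predicted. Now I ease it back slowly.

Emit:
move_arm(moves=[{"x": 3, "y": 0, "z": -1.7, "wx": 0, "wy": 0, "wz": 0}, {"x": 3, "y": 0, "z": -1.7, "wx": 0, "wy": 0, "wz": 0}, {"x": 3, "y": 0, "z": -1.6, "wx": 0, "wy": 0, "wz": 0}, {"x": 3, "y": 0, "z": -1.5, "wx": 0, "wy": 0, "wz": 0}, {"x": 3, "y": 0, "z": -1.3, "wx": 0, "wy": 0, "wz": 0}, {"x": 3, "y": 0, "z": -1.2, "wx": 0, "wy": 0, "wz": 0}, {"x": 3, "y": 0, "z": -1.1, "wx": 0, "wy": 0, "wz": 0}, {"x": 3, "y": 0, "z": -1, "wx": 0, "wy": 0, "wz": 0}, {"x": 3, "y": 0, "z": -0.9, "wx": 0, "wy": 0, "wz": 0}, {"x": 3, "y": 0, "z": -0.8, "wx": 0, "wy": 0, "wz": 0}, {"x": 3, "y": 0, "z": -0.7, "wx": 0, "wy": 0, "wz": 0}, {"x": 3, "y": 0, "z": -0.6, "wx": 0, "wy": 0, "wz": 0}])

```text
clock: 5.57
eef_pos: [0.5366, -0.0913, 0.2024]
eef_rot: [180.0, -0.3, -3.4]
force: [2.6, 0.2, 5.1]
width: 0.163
```

Emit:
move_arm(moves=[{"x": 3, "y": 0, "z": -0.5, "wx": 0, "wy": 0, "wz": 0}, {"x": 3, "y": 0, "z": -0.4, "wx": 0, "wy": 0, "wz": 0}, {"x": 3, "y": 0, "z": -0.3, "wx": 0, "wy": 0, "wz": 0}, {"x": 3, "y": 0, "z": -0.2, "wx": 0, "wy": 0, "wz": 0}, {"x": 3, "y": 0, "z": -0.1, "wx": 0, "wy": 0, "wz": 0}, {"x": 3, "y": 0, "z": 0, "wx": 0, "wy": 0, "wz": 0}, {"x": 3, "y": 0, "z": 0.1, "wx": 0, "wy": 0, "wz": 0}, {"x": 3, "y": 0, "z": 0.2, "wx": 0, "wy": 0, "wz": 0}, {"x": 3, "y": 0, "z": 0.3, "wx": 0, "wy": 0, "wz": 0}, {"x": 3, "y": 0, "z": 0.4, "wx": 0, "wy": 0, "wz": 0}])

```text
clock: 6.4
eef_pos: [0.5664, -0.0932, 0.203]
eef_rot: [180.0, -0.2, -3.4]
force: [3.1, 0.4, 5.5]
width: 0.165
```

Emit:
move_arm(moves=[{"x": 3, "y": 0, "z": 0.2, "wx": 0, "wy": 0, "wz": 0}, {"x": 3, "y": 0, "z": 0.3, "wx": 0, "wy": 0, "wz": 0}, {"x": 3, "y": 0, "z": 0.4, "wx": 0, "wy": 0, "wz": 0}, {"x": 3, "y": 0, "z": 0.5, "wx": 0, "wy": 0, "wz": 0}, {"x": 3, "y": 0, "z": 0.6, "wx": 0, "wy": 0, "wz": 0}, {"x": 3, "y": 0, "z": 0.7, "wx": 0, "wy": 0, "wz": 0}, {"x": 3, "y": 0, "z": 0.7, "wx": 0, "wy": 0, "wz": 0}, {"x": 3, "y": 0, "z": 0.8, "wx": 0, "wy": 0, "wz": 0}, {"x": 3, "y": 0, "z": 0.9, "wx": 0, "wy": 0, "wz": 0}, {"x": 2, "y": 0, "z": 0.7, "wx": 0, "wy": 0, "wz": 0}])

```text
clock: 7.23
eef_pos: [0.5949, -0.095, 0.1964]
eef_rot: [180.0, -0.1, -3.4]
force: [1.1, 1.1, 4.7]
width: 0.161
```

Emit:
move_arm(moves=[{"x": 2, "y": 0, "z": 0.7, "wx": 0, "wy": 0, "wz": 0}, {"x": 2, "y": 0, "z": 0.7, "wx": 0, "wy": 0, "wz": 0}, {"x": 2, "y": 0, "z": 0.7, "wx": 0, "wy": 0, "wz": 0}, {"x": 0, "y": 0, "z": 0, "wx": 0, "wy": 0, "wz": 0}])

```text
clock: 7.57
eef_pos: [0.6011, -0.0954, 0.194]
eef_rot: [180.0, -0.1, -3.4]
force: [3.1, 0.1, 5.4]
width: 0.161
```

Emit:
move_arm(moves=[{"x": 1.5, "y": 0, "z": -0.5, "wx": 0, "wy": 0, "wz": 0}, {"x": 1.5, "y": 0, "z": -0.5, "wx": 0, "wy": 0, "wz": 0}, {"x": 0, "y": 0, "z": 0, "wx": 0, "wy": 0, "wz": 0}, {"x": 0, "y": 0, "z": 0, "wx": 0, "wy": 0, "wz": 0}])

```text
clock: 7.9
eef_pos: [0.6027, -0.0955, 0.1935]
eef_rot: [-180.0, 0.1, -3.4]
force: [-0.8, 1.4, 3.4]
width: 0.163
```

The lever is back at rest: x is 0.6027, against 0.6028 at the start, and the spring load is gone. I release it and move over the collar.

Emit:
move_arm(moves=[{"x": 0, "y": 0, "z": 0, "wx": 0, "wy": 0, "wz": 0}, {"x": 0, "y": 0, "z": 0, "wx": 0, "wy": 0, "wz": 0}, {"x": 0, "y": 0, "z": 0, "wx": 0, "wy": 0, "wz": 0}, {"x": 0, "y": 0, "z": 0, "wx": 0, "wy": 0, "wz": 0}, {"x": 0, "y": 0, "z": -15, "wx": 0, "wy": 0, "wz": 0}, {"x": 0, "y": 0, "z": -25, "wx": 0, "wy": 0, "wz": 0}, {"x": 0, "y": 0, "z": -30, "wx": 0, "wy": 0, "wz": 0}, {"x": 0, "y": 0, "z": -30, "wx": 0, "wy": 0, "wz": 0}], fingers=76)

```text
clock: 8.57
eef_pos: [0.6031, -0.0954, 0.2939]
eef_rot: [-180.0, 0.1, -3.4]
force: [0.8, -0.1, 0.8]
width: 0.692
```

Emit:
move_arm(moves=[{"x": -8, "y": -27, "z": 0, "wx": 0, "wy": 0, "wz": 0}, {"x": -8, "y": -27, "z": 0, "wx": 0, "wy": 0, "wz": 0}, {"x": -8, "y": -27, "z": 0, "wx": 0, "wy": 0, "wz": 0}, {"x": -8, "y": -27, "z": 0, "wx": 0, "wy": 0, "wz": 0}, {"x": -8, "y": -26, "z": 0, "wx": 0, "wy": 0, "wz": 0}, {"x": -8, "y": -26, "z": 0, "wx": 0, "wy": 0, "wz": 0}, {"x": -8, "y": -26, "z": 0, "wx": 0, "wy": 0, "wz": 0}, {"x": -8, "y": -26, "z": 0, "wx": 0, "wy": 0, "wz": 0}, {"x": -8, "y": -27, "z": 0, "wx": 0, "wy": 0, "wz": 0}, {"x": 0, "y": 0, "z": 0, "wx": 0, "wy": 0, "wz": 0}, {"x": 0, "y": 0, "z": 0, "wx": 0, "wy": 0, "wz": 0}, {"x": 0, "y": 0, "z": 0, "wx": 0, "wy": 0, "wz": 0}])

```text
clock: 9.57
eef_pos: [0.5459, 0.1469, 0.2937]
eef_rot: [180.0, -0.0, -3.4]
force: [0.2, -0.6, -1.3]
width: 0.808
```

```bash
python3 - <<'E'
from h import *
print(robot.get_obs()['eef_pos'],robot.get_obs()['width'])
c=np.array([.5387,.0285]);a=np.radians(-3.4)
R=np.array([[np.cos(a),-np.sin(a)],[np.sin(a),np.cos(a)]])
for cam,t in (('wrist','w3'),('scene','s3'),('side','d3')):
    P,im,d=grab(cam,t); W=world(P,d); hsv=cv2.cvtColor(im,cv2.COLOR_BGR2HSV)
    m=(np.abs(W[...,2]-.16)<.006)&(np.hypot(W[...,0]-.545,W[...,1]-.1475)<.034)&(hsv[...,1]<50)
    q=W[m]; 
    if len(q)>5: print(cam,len(q),np.median(q,0),q.mean(0),cv2.minEnclosingCircle((q[:,:2]*1000).astype(np.float32)))
    L=W.copy(); L[...,:2]=(W[...,:2]-c)@R
    m=(L[...,2]>.205)&(L[...,2]<.23)&(L[...,1]<-.08)&(L[...,1]>-.16)&(L[...,0]>-.1)&(L[...,0]<.11)
    if m.sum(): print(' bar own',np.median(L[m],0))
E
```

```text
[0.54585205 0.14688909 0.29365266] 0.8082825883080383
wrist 1529 [0.54622499 0.14713481 0.16055216] [0.54623271 0.14705701 0.1605243 ] ((546.1566772460938, 146.25514221191406), 25.932785034179688)
scene 212 [0.54825062 0.14783513 0.15942289] [0.54799626 0.14744603 0.15926369] ((545.5056762695312, 147.91000366210938), 27.60435676574707)
 bar own [ 0.07464538 -0.11871998  0.21797155]
side 272 [0.54281371 0.14852212 0.16021787] [0.54293429 0.14826984 0.16004361] ((543.963623046875, 147.67396545410156), 26.6640567779541)
 bar own [ 0.06569581 -0.11901863  0.21866408]
```

View pics/w3.png

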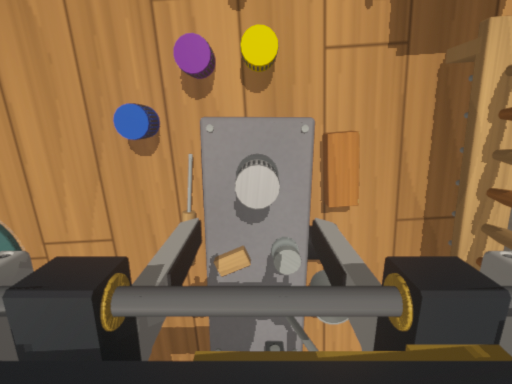

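View pics/s3.png

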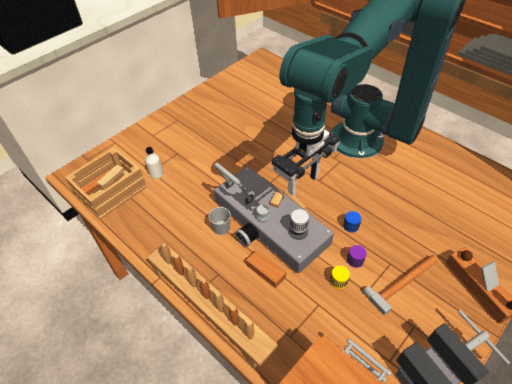

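The lever bar is back at its rest place. The collar at (258,187) is centred under the TCP, so I go down and grip.

Emit:
move_arm(moves=[{"x": 0, "y": 0, "z": 25, "wx": 0, "wy": 0, "wz": 0}, {"x": 0, "y": 0, "z": 25, "wx": 0, "wy": 0, "wz": 0}, {"x": 0, "y": 0, "z": 25, "wx": 0, "wy": 0, "wz": 0}, {"x": 0, "y": 0, "z": 25, "wx": 0, "wy": 0, "wz": 0}, {"x": 0, "y": 0, "z": 25, "wx": 0, "wy": 0, "wz": 0}, {"x": 0, "y": 0, "z": 22, "wx": 0, "wy": 0, "wz": 0}, {"x": 0, "y": 0, "z": 20, "wx": 0, "wy": 0, "wz": 0}, {"x": 0, "y": 0, "z": 0, "wx": 0, "wy": 0, "wz": 0}, {"x": 0, "y": 0, "z": 0, "wx": 0, "wy": 0, "wz": 0}])

```text
clock: 10.47
eef_pos: [0.5452, 0.1463, 0.1257]
eef_rot: [180.0, 0.2, -3.5]
force: [0.4, -1.0, -0.6]
width: 0.811
```

Emit:
move_arm(moves=[{"x": 0, "y": 0, "z": 0, "wx": 0, "wy": 0, "wz": 0}, {"x": 0, "y": 0, "z": 0, "wx": 0, "wy": 0, "wz": 0}, {"x": 0, "y": 0, "z": 0, "wx": 0, "wy": 0, "wz": 0}, {"x": 0, "y": 0, "z": 0, "wx": 0, "wy": 0, "wz": 0}, {"x": 0, "y": 0, "z": 0, "wx": 0, "wy": 0, "wz": 0}, {"x": 0, "y": 0, "z": 0, "wx": 0, "wy": 0, "wz": 0}], fingers=44, force=40)

```text
clock: 10.97
eef_pos: [0.5466, 0.1474, 0.1283]
eef_rot: [-180.0, -0.2, -3.4]
force: [-0.1, 0.0, 4.0]
width: 0.545
```

```bash
python3 - <<'E'
from h import *
print(robot.get_obs())
E
```

```text
{'clock': 10.9667, 'joint_positions': array([ 9.36205092e+00,  8.48220498e+00,  8.34839247e+01, -1.27329577e-02,
        8.78700967e+01,  1.27391589e+01]), 'joint_velocities': array([ 0.14749241,  0.02863937, -0.12345696, -0.03527967, -0.03560784,
       -0.07458557]), 'tau': array([ 1.48579222e-01, -3.38009691e+01, -2.76411903e+01,  1.74019751e-01,
        5.06775768e-02, -5.35358835e-03]), 'eef_pos': array([0.54658419, 0.14739968, 0.12826695]), 'eef_rot': array([-1.79976298e+02, -1.62548292e-01, -3.37668656e+00]), 'force': array([-0.13992508,  0.00845706,  4.02681309]), 'moment': array([-0.06046902, -0.01746313, -0.07952689]), 'width': 0.5447134245678179}
```

Emit:
move_arm(moves=[{"x": 0, "y": 0, "z": 1, "wx": 0, "wy": 0, "wz": 0.1}, {"x": 0, "y": 0, "z": 1, "wx": 0, "wy": 0, "wz": 0.1}, {"x": 0, "y": 0, "z": 0, "wx": 0, "wy": 0, "wz": 0.1}, {"x": 0, "y": 0, "z": 0, "wx": 0, "wy": 0, "wz": 0}])

```text
clock: 11.3
eef_pos: [0.5476, 0.1475, 0.1282]
eef_rot: [-179.8, -0.3, -20.8]
force: [0.3, -1.0, 8.5]
width: 0.545
```

Emit:
move_arm(moves=[{"x": 0, "y": 0, "z": 0, "wx": 0, "wy": 0, "wz": 0.08}, {"x": 0, "y": 0, "z": 0, "wx": 0, "wy": 0, "wz": 0}])

```text
clock: 11.47
eef_pos: [0.5476, 0.1476, 0.1282]
eef_rot: [-179.8, -0.3, -25.3]
force: [0.7, 0.6, 8.3]
width: 0.548
```

Emit:
move_arm(moves=[{"x": 0, "y": 0, "z": 0, "wx": 0, "wy": 0, "wz": 0.08}, {"x": 0, "y": 0, "z": 0, "wx": 0, "wy": 0, "wz": 0}])

```text
clock: 11.63
eef_pos: [0.5477, 0.1476, 0.1281]
eef_rot: [-179.8, -0.3, -29.9]
force: [0.5, -0.9, 7.8]
width: 0.545
```

Emit:
move_arm(moves=[{"x": 0, "y": 0, "z": 0, "wx": 0, "wy": 0, "wz": 0.08}, {"x": 0, "y": 0, "z": 0, "wx": 0, "wy": 0, "wz": 0}])

```text
clock: 11.8
eef_pos: [0.5477, 0.1476, 0.1279]
eef_rot: [-179.8, -0.3, -34.5]
force: [1.5, 0.2, 7.3]
width: 0.549
```

Emit:
move_arm(moves=[{"x": 0, "y": 0, "z": 0, "wx": 0, "wy": 0, "wz": 0.08}, {"x": 0, "y": 0, "z": 0, "wx": 0, "wy": 0, "wz": 0}])

```text
clock: 11.97
eef_pos: [0.5476, 0.1475, 0.1274]
eef_rot: [-179.8, -0.2, -39.0]
force: [1.2, -0.2, 5.8]
width: 0.55
```

Emit:
move_arm(moves=[{"x": 0, "y": 0, "z": 0, "wx": 0, "wy": 0, "wz": 0.08}, {"x": 0, "y": 0, "z": 0, "wx": 0, "wy": 0, "wz": 0}])

```text
clock: 12.13
eef_pos: [0.5461, 0.1471, 0.1249]
eef_rot: [-180.0, -0.1, -43.6]
force: [2.6, 0.3, -1.4]
width: 0.547
```

It dropped in: z fell and the force went to zero. I turn a little more to centre it in the play, then push down.

Emit:
move_arm(moves=[{"x": 0, "y": 0, "z": 1, "wx": 0, "wy": 0, "wz": 0.06}, {"x": 0, "y": 0, "z": 2, "wx": 0, "wy": 0, "wz": 0.05}, {"x": 0, "y": 0, "z": 2, "wx": 0, "wy": 0, "wz": 0}, {"x": 0, "y": 0, "z": 2, "wx": 0, "wy": 0, "wz": 0}, {"x": 0, "y": 0, "z": 0, "wx": 0, "wy": 0, "wz": 0}])

```text
clock: 12.55
eef_pos: [0.5462, 0.1471, 0.1178]
eef_rot: [-180.0, -0.1, -49.7]
force: [2.4, 0.1, -0.2]
width: 0.548
```

Emit:
move_arm(moves=[{"x": 0, "y": 0, "z": 2, "wx": 0, "wy": 0, "wz": 0}, {"x": 0, "y": 0, "z": 2, "wx": 0, "wy": 0, "wz": 0}, {"x": 0, "y": 0, "z": 2, "wx": 0, "wy": 0, "wz": 0}, {"x": 0, "y": 0, "z": 0, "wx": 0, "wy": 0, "wz": 0}])

```text
clock: 12.88
eef_pos: [0.5463, 0.1472, 0.1132]
eef_rot: [-179.9, -0.1, -49.8]
force: [0.1, -1.9, 6.7]
width: 0.547
```

Emit:
move_arm(moves=[{"x": 0, "y": 0, "z": 2, "wx": 0, "wy": 0, "wz": 0}, {"x": 0, "y": 0, "z": 2, "wx": 0, "wy": 0, "wz": 0}, {"x": 0, "y": 0, "z": 2, "wx": 0, "wy": 0, "wz": 0}, {"x": 0, "y": 0, "z": 0, "wx": 0, "wy": 0, "wz": 0}, {"x": 0, "y": 0, "z": 0, "wx": 0, "wy": 0, "wz": 0}])

```text
clock: 13.3
eef_pos: [0.5463, 0.1472, 0.1103]
eef_rot: [-179.8, -0.1, -49.7]
force: [-3.8, -2.0, 15.8]
width: 0.55
```

Emit:
move_arm(moves=[{"x": 0, "y": 0, "z": 2, "wx": 0, "wy": 0, "wz": 0}, {"x": 0, "y": 0, "z": 0, "wx": 0, "wy": 0, "wz": 0}, {"x": 0, "y": 0, "z": 0, "wx": 0, "wy": 0, "wz": 0}])

```text
clock: 13.55
eef_pos: [0.5464, 0.1472, 0.1103]
eef_rot: [-179.8, -0.2, -49.7]
force: [-7.4, -2.8, 23.0]
width: 0.551
```

The z has stopped at 0.1103 while the force rose from 15.8 to 23 N, so it is hard home. I check by picture.

```bash
python3 - <<'E'
from h import *
o=robot.get_obs();print(o['force'],o['eef_pos'])
c=np.array([.5387,.0285]);a=np.radians(-3.4)
R=np.array([[np.cos(a),-np.sin(a)],[np.sin(a),np.cos(a)]])
for cam,t in (('wrist','w4'),('scene','s4'),('side','d4')):
    P,im,d=grab(cam,t); W=world(P,d); hsv=cv2.cvtColor(im,cv2.COLOR_BGR2HSV)
    m=(W[...,2]>.13)&(W[...,2]<.165)&(np.hypot(W[...,0]-.546,W[...,1]-.1475)<.02)&(hsv[...,1]<60)
    if m.sum(): print(cam,m.sum(),np.percentile(W[m][:,2],[5,25,50,75,95]).round(4))
    L=W.copy(); L[...,:2]=(W[...,:2]-c)@R
    m=(L[...,2]>.205)&(L[...,2]<.23)&(L[...,1]<-.08)&(L[...,1]>-.16)&(L[...,0]>-.1)&(L[...,0]<.11)
    if m.sum(): print(' bar own',np.median(L[m],0))
    t=(L[...,2]>.09)&(L[...,2]<.101)&(L[...,0]<-.005)&(L[...,0]>-.075)&(L[...,1]<.02)&(L[...,1]>-.06); q=L[t]
    if len(q): print(' offcut',(q.min(0)*1000).round(),(q.max(0)*1000).round())
P,im,d=load('d4'); cv2.imwrite('pics/d4c.png',cv2.resize(im[120:300,150:330],None,fx=3.2,fy=3.2,interpolation=cv2.INTER_CUBIC))
E
```

```text
[-7.36253304 -2.75175647 22.98944424] [0.54638285 0.14723702 0.11028418]
wrist 3428 [0.1417 0.1423 0.1427 0.1431 0.1436]
 offcut [-46.  -3.  90.] [-36.   2.  99.]
scene 117 [0.1382 0.14   0.1413 0.143  0.1445]
 bar own [ 0.0750058  -0.11985171  0.21802743]
 offcut [-59. -14.  93.] [-48.  -4.  97.]
side 5 [0.1416 0.1417 0.1424 0.1425 0.1425]
 offcut [-66. -35.  90.] [ -9.   9. 101.]
```

View pics/d4c.png

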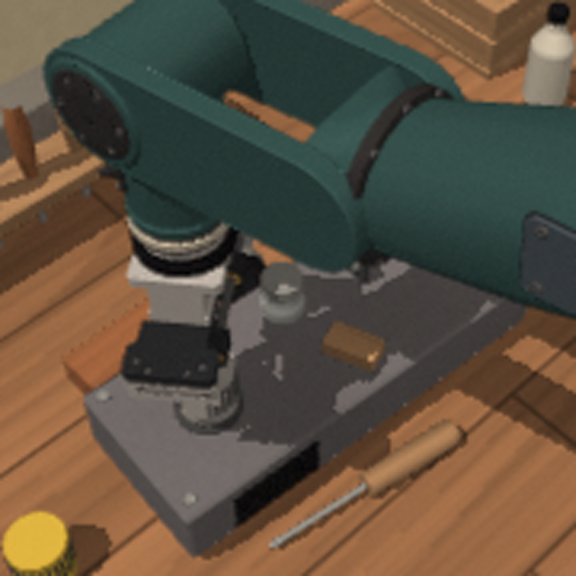

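View pics/w4.png

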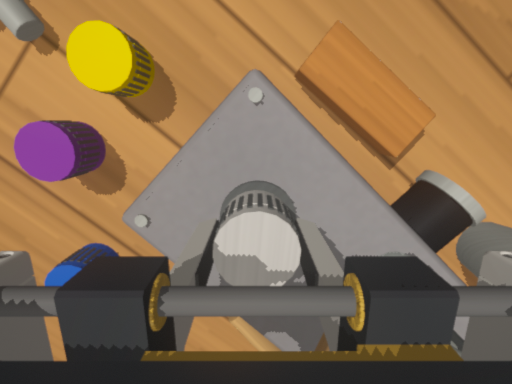

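The collar top at (258,250) measures 0.1427 m, against 0.1606 m at the start, so it is 18 mm lower and fully home. The lever is at rest and the loose things are where they were. I hand it in.

```bash
python3 -c "
from plant import robot
print(robot.sign_off(), robot.get_obs()['force'])"
```

```text
the job is handed in; nothing more can be done
the job is handed in; nothing more can be done
```

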